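Unlock the sewing jack and index the shoe to the green station

TASK

Take the yellow locking bar out of the sewing jack and lay it flat in the yellow tray of the rack. Then push the shoe round on the jack until its toe points at the green-topped post and the turntable has clicked into that station. Leave everything else as it is.

Things in the scene. Friction and masses are not known exactly. Their poses are not given: they have to be found in the camera images.
- jack: Fixed green steel base plate of the sewing jack, on the table. Origin on the table, on the turntable's vertical axis; the plate spans x -120..100, y -170..170 mm in its own frame, top 20 mm above the table. Low detent housing at x -85..-121 mm.
- bar_place (a point): Point on top of the jack plate, at the jack's x 0, y 125 mm, under the locking bar's middle. The bar lies along the jack's y (80..170 mm) between two fixed steel cheeks: inner faces at x +-18 mm, 12 mm thick, y 106..126 mm, tops 38 mm above the table; and between two lugs of the turning head (y 69..99 mm, gap 36 mm, tops 47 mm).
- shoe (a joint): Turn of the head (aluminium disc, 144 mm across, with a black shoe fixed on it) about the jack's z axis, rad, positive anticlockwise from above; 0: toe along the jack's +x, locked by the yellow bar. Click stations at +1.047 and -1.047, toe towards a post; about 7 N at the toe rides over the pins 0.09 rad either side of each. Elsewhere it stays where left; stops at +-1.35.
- shoe_toe (a point): Tip of the toe of the black shoe (205 mm long), 135 mm from the turntable axis, 65 mm above the table. The toe is a dome of 74 mm diameter (sole 78 mm) centred 96 mm from the axis, sides upright from 40 to 66 mm above the table, top at 89 mm. The heel's back is 73 mm behind the axis, its top 120 mm above the table.
- green_post: Short upright steel post with a green ball on top (30 mm diameter, top 70 mm above its foot), fixed on the jack plate 165 mm from the turntable axis, at +60 or -60 degrees from the jack's +x. Origin at its foot, 20 mm above the table. Marks the wanted station.
- white_post: The same with a white ball, at the other station; not wanted.
- yellow_bar: Loose yellow locking bar, 30 x 90 x 35 mm, 150 g. Origin at the centre of its underside, y along its length, z up. Starts lying on the jack plate (underside 20 mm above the table), pointing away from the axis, inner end between the head's lugs, outer 40 mm free of the cheeks; lifts straight up.
- yellow_tray: Fixed yellow open tray of the rack, outside 68 x 130 x 20 mm, walls and floor 5 mm, inner space 58 x 120 mm. Origin at the centre of its underside, 12 mm above the table; its y axis runs along its length, the bar lies along it. Inner floor 17 mm, rim 32 mm above the table. Its place in the row of three varies.
- blue_tray: The same in blue, holding the blue bar (same size as the yellow one); leave it.
- red_tray: The same in red, empty; not for this bar.
- blue_bar: Loose blue bar, 90 x 30 x 35 mm, lying in the blue tray; bystander.
- wax: Loose round brown wax cake, 44 mm across, 18 mm high, on the jack plate; bystander. Origin at the centre of its underside.
- spool: Loose standing wooden spool, 60 mm across, 70 mm high; bystander. Origin at its underside.
- hammer: Loose hammer lying on the table; bystander.
- awl: Loose awl with a handle, lying on the table; bystander.
- polish: Loose red jar of polish, 72 mm across, 45 mm high; bystander. Origin at its underside.
- cement: Loose amber bottle, 66 mm across, 130 mm high; bystander. Origin at its underside.
Not all that is in view belongs to the job. What is shaped like the yellow_bar but brown, pink or red is not meant.

How it is judged:
By the outcome, as a careful person would: the job done as asked, in the order asked, and still so for the second after the job is handed in, with the robot touching nothing.
It also fails if it takes over 64 s, if anything falls off the work surface, if the arm or the gripper's body presses on something with over 40 N, if the wrist force passes 120 N, or if a joint passes its speed limit or range.

ROBOT

A 7-joint arm with a two-finger parallel gripper is mounted at the origin on the work surface. World frame = base frame: x ahead of the robot, y to its left, z up, the work surface at z = 0. Lengths are in m, angles in rad, forces in N, time in s.
With the tool pointing down it reaches from about 0.425 to 0.875 m from the base axis. Payload 9.9 kg.
Tool frame: the origin (TCP) lies between the finger pads; the fingertips stand 8 mm ahead of it and the grasp point (between the pads) lies 11 mm behind it; z points along the fingers, y is the line along which they close (so a half turn about z gives the same grasp; the last joint's range is limited). The gripper opens to 85 mm and grips with 20 to 120 N. Pads are 22 mm wide; open, the fingers measure 114 mm over their backs; the gripper's body (76 mm by 85 mm) begins 54 mm behind the grasp point. The pads swing forward as they close: fully open they stand 13 mm farther back than shut.
Start: joints at [-1.412, 0.576, 0.025, 1.437, -0.015, 1.129, -0.057], TCP at [0.162, 0.655, 0.239] pointing down, gripper open.
Joint ranges: [-2.76, 2.76], [-0.34, 2.15], [-1.52, 1.57], [0.19, 2.46], [-1.09, 4.23], [0.17, 1.99], [-2.82, 2.82]. Speed limits (rad/s): [2.22, 2.22, 3.01, 3.01, 3.14, 3.14, 3.14].

INTERFACE

Orientations are given as a rotation vector (axis times angle).
In Python, from rig import manip, imaging, order gives the robot as it stands. The module is installed in compiled form; this text tells all that it offers.
- The arm moves only by the tool arm_command, never from a script. Its argument "deltas" is a list of rows, each a list of 5 numbers: the opening, from -1 (shut) to 1 (fully open), then the shift along the tool's x, y, z in mm, then the turn about the tool's z in degrees. In form: [[fingers, x, y, z, twist], ...]. A call has 1 to 20 rows; each row is the pose to reach, as a shift and turn from the pose commanded when the call began, along the tool's axes at that moment; what a row does not reach only later rows make up. A row lasts 1/8 s, in which the tool goes at most 62.5 mm and 10.7 degrees, less where a joint would pass 70% of its speed; a pose out of reach is approached as far as the arm can. A call with a gripper value outside its range is refused whole. The fingers move at their own pace and stop on an object; "squeeze" is the grip in N (left out, the last holds). Time passes only in rows, so rows that repeat a pose let the fingers close. It gives the time, the measured TCP pose, the force, the opening and the grip force at its end, in the units of the state.
- manip.get_obs(): the state, without advancing time (a new reading comes with each control period).
- imaging.camera(name): name is "side" or "top" or "wrist"; returns the picture (384x512x3 uint8, blue, green, red); there is no depth.
- imaging.camera_info(name): a dict with "fx", "fy", "cx", "cy" (pixels), "k1" (the pictures are not rectified: a ray, as slopes to the right and down, at radius r is drawn at 1 + k1 r^2 times it, then the intrinsics apply), "R" (3x3) and "t" (3): a world point X has camera coordinates R X + t; the wrist camera has in their place "hand_eye" (4x4, takes a point from camera to tool coordinates, whose origin is the TCP and whose axes are the flange's). Camera axes: x right, y down, z forward; pixel columns grow to the right and rows downward; lengths in m; the calibration is good to about 2 mm. A picture is of the moment at which its call begins: read the wrist's pose just before it. camera_info takes no time and is no camera call.
- order.job_done(): hands the job in; it is judged then, once.
The state is a dict: "time_s": time; "qpos": joint angles; "qd": joint speeds; "joint_efforts": joint torques, N m; "position": TCP position; "tool_rot": TCP orientation; "force": force on the tool from outside, world axes, zero at the start; "wrist_torque": the same for the moment, N m; "width": finger opening in m; "finger_force": force on a finger pad.
Only numpy, scipy, OpenCV 4.12 (cv2) and the standard library are available. Lean on these libraries where they do the work, as an engineer would, in place of code of your own. Each camera call takes 0.05 s, during which the arm holds its last target. There are 200 camera calls.

## Working session

There is one attempt and no reset: what is moved stays moved. The work goes in short steps, Python scripts to look and compute and a tool call to move; the robot and the scene stay as the last step left them, time stands still between calls to the robot, and variables do not carry over. Pictures are saved under pics/ and viewed, at most 10 in all, crops included, and the job is handed in when it is done.

Besides the shell and the picture viewer there is one more tool, called by a JSON object that holds its "op" and its "data", one argument or row to a line. arm_command: Moves the arm, as the interface text tells. Its arguments: {"type":"object","properties":{"deltas":{"type":"array"},"squeeze":{"type":"number"}},"required":["deltas"]}

```bash
mkdir -p pics
python3 - <<'E'
from rig import manip, imaging
import cv2,numpy as np
o=manip.get_obs();print({k:np.round(v,3) for k,v in o.items()})
for n in("top","side"):
    cv2.imwrite(f"pics/{n}0.png",cv2.resize(imaging.camera(n),None,fx=1.5,fy=1.5));print(n,imaging.camera_info(n))
    cv2.imwrite(f"pics/{n}0raw.png",imaging.camera(n))
print(imaging.camera_info("wrist"))
E
```

```text
{'time_s': np.float64(0.0), 'qpos': array([-1.412,  0.577,  0.025,  1.438, -0.015,  1.129, -0.056]), 'qd': array([ 0.   , -0.   ,  0.002, -0.001,  0.   , -0.001, -0.   ]), 'joint_efforts': array([ 0.0000e+00, -7.6574e+01,  2.2500e+00, -2.8597e+01,  1.5000e-02,
        1.3000e-02,  0.0000e+00]), 'position': array([0.162, 0.655, 0.238]), 'tool_rot': array([-3.800e-01, -3.118e+00,  3.000e-03]), 'force': array([-0.634, -0.143,  0.68 ]), 'wrist_torque': array([-0.018,  0.004, -0.004]), 'finger_force': np.float64(0.0), 'width': np.float64(0.085)}
top {'fx': 349.35828546050345, 'fy': 349.35828546050345, 'cx': 252.73993100283386, 'cy': 191.64033994160778, 'k1': 0.015961192270766252, 'R': array([[-0.03034084, -0.99881145, -0.03814608],
       [-0.9987915 ,  0.03177232, -0.03749742],
       [ 0.03866485,  0.03696228, -0.99856839]]), 't': array([0.02097125, 0.54003594, 1.0994547 ])}
side {'fx': 356.34861678197626, 'fy': 356.34861678197626, 'cx': 258.4124258098685, 'cy': 186.7711140320686, 'k1': 0.0038457405696401886, 'R': array([[ 0.95564816, -0.29444964, -0.00600055],
       [-0.23568947, -0.7524048 , -0.61509145],
       [ 0.17659862,  0.58922528, -0.78843294]]), 't': array([-0.54164075,  0.15568023,  1.05099607])}
{'fx': 325.13615437639095, 'fy': 325.13615437639095, 'cx': 257.82665908655895, 'cy': 190.331820251981, 'k1': -0.05190441403236539, 'hand_eye': array([[-5.00650823e-04, -9.64371869e-01, -2.64549896e-01,
         6.74091788e-02],
       [ 9.99999400e-01, -7.40649213e-04,  8.07449733e-04,
        -4.26299049e-04],
       [-9.74620480e-04, -2.64549333e-01,  9.64371661e-01,
        -1.34475163e-01],
       [ 0.00000000e+00,  0.00000000e+00,  0.00000000e+00,
         1.00000000e+00]])}
```

View pics/top0.png

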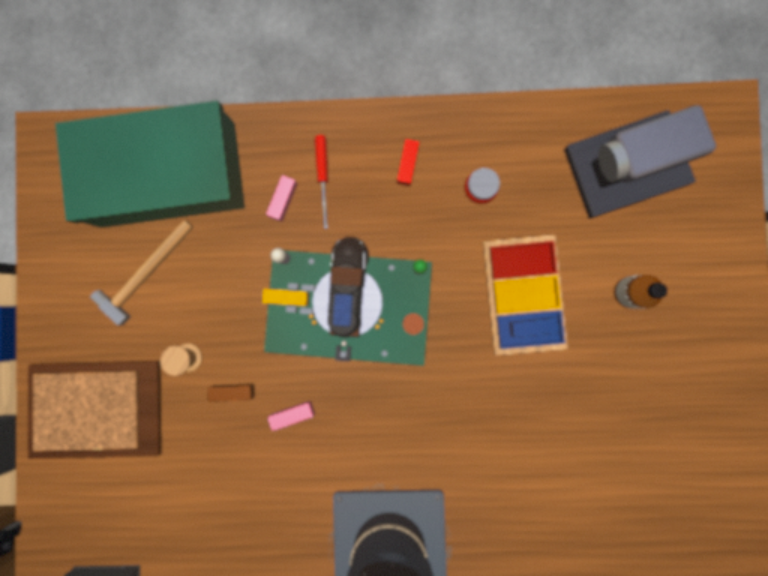

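View pics/side0.png

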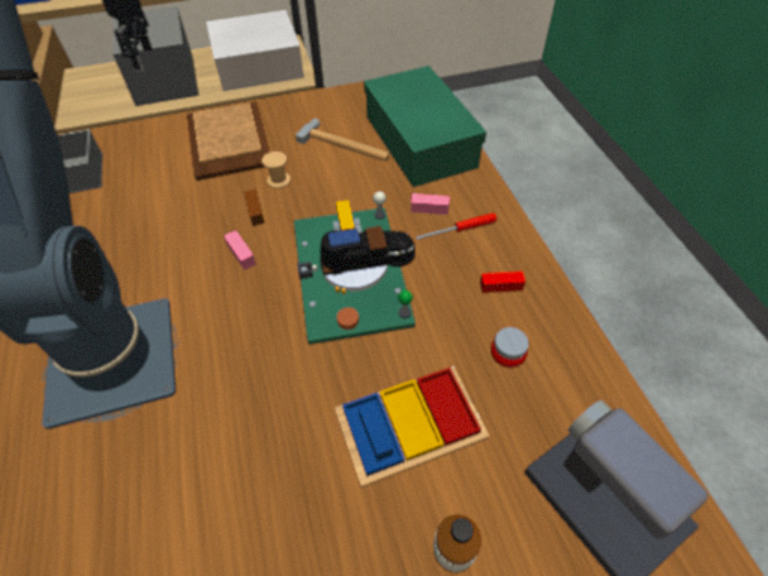

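Top view (×1.5): the candidates for the yellow bar are the yellow block at (285,297) in the jack, the pink blocks at (281,197) and (290,416), the red block at (408,162), the brown block at (230,392) and the blue bar in its tray at (530,328). Only (285,297) is yellow and sits between the cheeks pointing away from the axis. The yellow tray is the middle one at (527,295). The green ball is at (420,267) and the white one at (278,255). I'll measure these next.

```bash
cat > h.py <<'E'
from rig import manip, imaging
import cv2,numpy as np
from scipy.spatial.transform import Rotation as Ro
def shot(n):
    o=manip.get_obs(); im=imaging.camera(n); i=imaging.camera_info(n)
    K=np.array([[i['fx'],0,i['cx']],[0,i['fy'],i['cy']],[0,0,1.]]); D=np.array([i['k1'],0,0,0,0.])
    if n=="wrist":
        T=np.eye(4);T[:3,:3]=Ro.from_rotvec(o['tool_rot']).as_matrix();T[:3,3]=o['position'];T=T@i['hand_eye']
        R=T[:3,:3].T; t=-R@T[:3,3]
    else: R,t=np.array(i['R']),np.array(i['t'])
    return im,(K,D,R,t)
def ray(c,uv,z):
    K,D,R,t=c
    p=cv2.undistortPoints(np.array(uv,float).reshape(-1,1,2),K,D)[:,0]
    d=np.c_[p,np.ones(len(p))]@R; C=-R.T@t
    return C+d*((z-C[2])/d[:,2])[:,None]
def blobs(im,lo,hi,amin=20):
    m=cv2.inRange(cv2.cvtColor(im,cv2.COLOR_BGR2HSV),lo,hi)
    return [k for k in sorted(cv2.findContours(m,cv2.RETR_EXTERNAL,cv2.CHAIN_APPROX_NONE)[0],key=cv2.contourArea,reverse=True) if cv2.contourArea(k)>amin]
def rect(c,k,z):
    P=ray(c,k.reshape(-1,2),z)[:,:2]
    (cx,cy),(w,h),a=cv2.minAreaRect((P*1000).astype(np.float32))
    return np.round([cx,cy,w,h,a],1)
def axes():
    o=manip.get_obs(); return o,Ro.from_rotvec(o['tool_rot']).as_matrix()
YEL=((20,150,120),(32,255,255))
E
python3 - <<'E'
from h import *
im,c=shot("top")
for k in blobs(im,*YEL): print("yel",k.reshape(-1,2).mean(0).round(),rect(c,k,.055),rect(c,k,.032))
for k in blobs(im,(55,150,60),(70,255,255),8): print("grn",k.reshape(-1,2).mean(0).round(),rect(c,k,.075),rect(c,k,.02),cv2.contourArea(k))
for k in blobs(im,(70,90,40),(90,255,255),100): print("plate?",k.reshape(-1,2).mean(0).round(),rect(c,k,.02))
hsv=cv2.cvtColor(im,cv2.COLOR_BGR2HSV)
for u,v in((280,178),(185,170),(281,230),(275,216)): print((u,v),hsv[v,u])
o,R=axes();print(R.round(3))
E
```

```text
yel [351. 196.] [ 516.2 -293.3   66.1  127.6    3.6] [ 516.7 -298.8   67.5  130.4    3.6]
yel [189. 198.] [526.8 197.2  91.1  31.   85.2] [527.4 202.3  93.   31.6  85.2]
grn [280. 177.] [579.1 -79.5  14.8  14.8  42.9] [583.4 -81.8  15.6  15.6  42.9] 19.0
plate? [ 95. 107.] [827.2 504.3 213.3 354.2   5.7]
plate? [263. 209.] [492.1 -11.8 159.9 208.   83.3]
plate? [198. 223.] [443.8 171.8 161.   80.7  66.7]
plate? [206. 180.] [583.2 149.2  73.2  54.   88.2]
(280, 178) [ 63 160 153]
(185, 170) [ 23  30 230]
(281, 230) [ 74  95 113]
(275, 216) [ 10 162 173]
[[-0.971  0.24  -0.   ]
 [ 0.24   0.971 -0.001]
 [-0.    -0.001 -1.   ]]
```

{"op": "arm_command", "data": {
  "deltas": [
    [0.2, -460, -337, 0, 81],
    [0.2, -460, -337, 0, 81],
    [0.2, -460, -337, 0, 81],
    [0.2, -460, -337, 0, 81],
    [0.2, -460, -337, 0, 81],
    [0.2, -460, -337, 0, 81],
    [0.2, -460, -337, 0, 81],
    [0.2, -460, -337, 0, 81],
    [0.2, -460, -337, 0, 81],
    [0.2, -460, -337, 0, 81],
    [0.2, -460, -337, 20, 81],
    [0.2, -460, -337, 20, 81],
    [0.2, -460, -337, 20, 81],
    [0.2, -460, -337, 20, 81]
  ],
  "squeeze": 60
}}

```text
time_s: 2.0
position: [0.5278, 0.2181, 0.22]
tool_rot: [2.314, 2.125, 0.002]
force: [-0.2, -0.0, -0.6]
width: 0.0511
finger_force: 0.0
```

Run:
```python
from h import *
o,R=axes();print(o['position'].round(4),R.round(3),o['qpos'].round(2),o['width'])
im,c=shot("wrist"); cv2.imwrite("pics/w1.png",cv2.resize(im,None,fx=1.5,fy=1.5))
for k in blobs(im,*YEL,200): print(k.reshape(-1,2).mean(0).round(),rect(c,k,.055),cv2.boundingRect(k))
```

```text
[0.5278 0.2181 0.22  ] [[ 0.085  0.996  0.001]
 [ 0.996 -0.085  0.001]
 [ 0.001  0.001 -1.   ]] [-0.77  0.47  0.44  1.76 -0.24  0.96 -0.31] 0.05106189686003088
[257. 191.] [525.3 199.4  88.7  29.3  84.4] (242, 148, 32, 90)
```

View pics/w1.png

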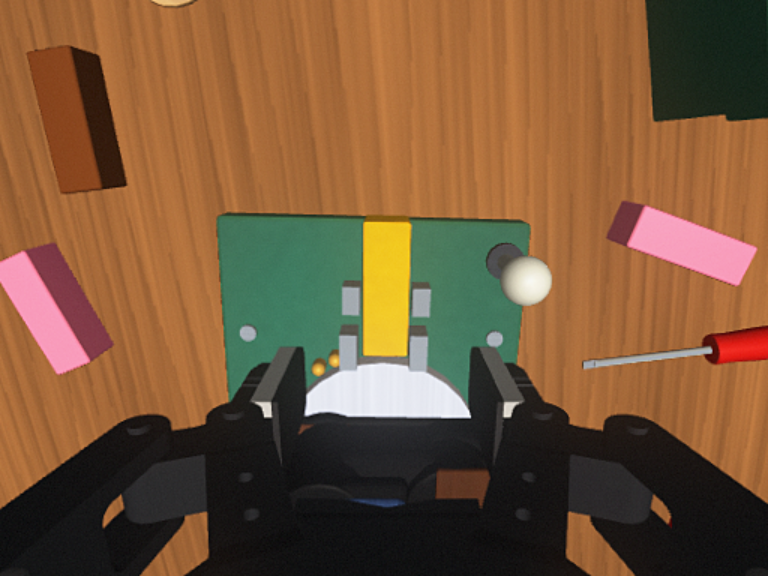

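Wrist view (×1.5): the yellow bar is at (386,287) between the grey cheeks at (351,298) and (421,300), with the white post at (526,280). It measures 89×29 mm, which matches the description. The gripper is centred over its free end, so I descend and grip.

{"op": "arm_command", "data": {
  "deltas": [
    [0.2, 0, 0, 60, 0],
    [0.2, 0, 0, 120, 0],
    [0.2, 0, 0, 150, 0],
    [0.2, 0, 0, 165, 0],
    [0.2, 0, 0, 179, 0],
    [0.2, 0, 0, 179, 0],
    [-0.6, 0, 0, 179, 0],
    [-0.6, 0, 0, 179, 0],
    [-0.6, 0, 0, 179, 0],
    [-0.6, 0, 0, 179, 0],
    [-0.6, 0, 0, 179, 0]
  ],
  "squeeze": 60
}}

```text
time_s: 3.42
position: [0.5285, 0.2178, 0.0416]
tool_rot: [2.314, 2.124, 0.003]
force: [-1.2, -0.0, 6.7]
width: 0.029
finger_force: 59.8
```

{"op": "arm_command", "data": {
  "deltas": [
    [-0.6, 0, 0, -10, 0],
    [-0.6, 0, 0, -20, 0],
    [-0.6, 0, 0, -35, 0],
    [-0.6, 0, 0, -70, 0],
    [-0.6, 0, 0, -130, 0],
    [-0.6, 0, 0, -180, 0],
    [-0.6, 0, 0, -190, 0],
    [-0.6, 0, 0, -190, 0]
  ]
}}

```text
time_s: 4.42
position: [0.5276, 0.2176, 0.2309]
tool_rot: [-2.314, -2.124, -0.002]
force: [-0.2, 0.4, -1.6]
width: 0.0288
finger_force: 59.4
```

Run:
```python
from h import *
o,R=axes();print(o['position'].round(4),o['width'],o['finger_force'])
im,c=shot("wrist"); cv2.imwrite("pics/w2.png",im)
for k in blobs(im,*YEL,200): print(rect(c,k,.231+.014),cv2.boundingRect(k))
# bar ends in tool frame
im,c=shot("top"); cv2.imwrite("pics/t2.png",im)
hsv=cv2.cvtColor(im,cv2.COLOR_BGR2HSV)
m=cv2.inRange(hsv,(60,60,30),(92,255,255)); m[:160]=0;m[245:]=0;m[:,:170]=0;m[:,295:]=0
m=cv2.morphologyEx(m,cv2.MORPH_OPEN,np.ones((3,3)))
print("plate",rect(c,cv2.findNonZero(m),.02))
y,x=[v for v in[(177,280)]][0]
K=blobs(im,(50,110,50),(70,255,255),8); print([ (k.reshape(-1,2).mean(0),cv2.contourArea(k)) for k in K][:5])
```

```text
[0.5276 0.2176 0.2309] 0.028793673204346747 59.36454713344574
[526.9 216.2  64.4  28.9  84.2] (222, 198, 74, 140)
plate [502.1  72.1 331.5 211.9  83.7]
[(array([279.65217391, 177.34782609]), 51.5)]
```

{"op": "arm_command", "data": {
  "deltas": [
    [-0.6, -55, 3, 0, 0],
    [-0.6, -547, 34, 0, -8.7],
    [-0.6, -547, 34, 0, -8.7],
    [-0.6, -547, 34, 0, -8.7],
    [-0.6, -547, 34, 0, -8.7],
    [-0.6, -547, 34, 0, -8.7],
    [-0.6, -547, 34, 0, -8.7],
    [-0.6, -547, 34, 0, -8.7],
    [-0.6, -547, 34, 0, -8.7],
    [-0.6, -547, 34, 0, -8.7],
    [-0.6, -547, 34, 0, -8.7],
    [-0.6, -547, 34, 0, -8.7],
    [-0.6, -547, 34, 0, -8.7]
  ]
}}

```text
time_s: 6.15
position: [0.5152, -0.3291, 0.2301]
tool_rot: [-2.144, -2.295, -0.0]
force: [0.6, -0.1, -1.2]
width: 0.0283
finger_force: 59.3
```

Run:
```python
from h import *
o,R=axes();print(o['position'].round(4),R.round(3)[:2],o['qpos'].round(2),o['width'],o['finger_force'])
im,c=shot("wrist"); cv2.imwrite("pics/w3.png",cv2.resize(im,None,fx=1.5,fy=1.5))
for k in blobs(im,*YEL,200): print(rect(c,k,.032),cv2.boundingRect(k))
```

```text
[ 0.5152 -0.3291  0.2301] [[-0.068  0.998 -0.   ]
 [ 0.998  0.068  0.001]] [ 0.21  0.52  0.45  1.64 -0.26  1.04  0.81] 0.028310212366351242 59.3029922246933
[ 522.6 -453.1   80.1  172.2    3. ] (222, 203, 74, 135)
[ 515.7 -298.8   68.4  129.6    3.6] (227, 72, 70, 129)
```

View pics/w3.png

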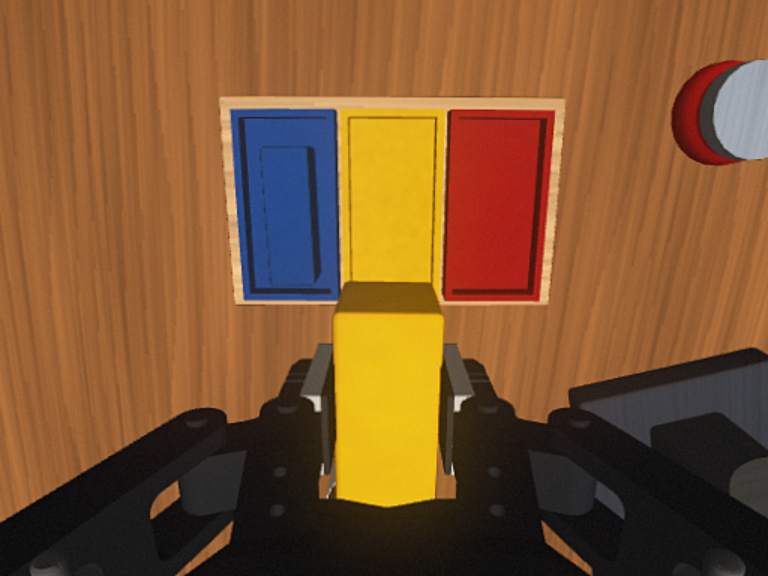

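Wrist view (×1.5): blue tray at (285,205) holding its bar, yellow tray empty at (392,200), red tray at (500,205). The bar is held level at (388,390). The tray centre matches the top view to within 1 mm.

{"op": "arm_command", "data": {
  "deltas": [
    [-0.6, 49, 3, 30, 0],
    [-0.6, 49, 3, 90, 0],
    [-0.6, 49, 3, 140, 0],
    [-0.6, 49, 3, 165, 0],
    [-0.6, 49, 3, 178, 0],
    [-0.6, 49, 3, 187, 0],
    [-0.6, 49, 3, 187, 0],
    [-0.6, 49, 3, 187, 0]
  ]
}}

```text
time_s: 7.2
position: [0.5151, -0.2816, 0.0442]
tool_rot: [2.146, 2.293, 0.001]
force: [-0.1, 0.8, -1.0]
width: 0.029
finger_force: 59.3
```

{"op": "arm_command", "data": {
  "deltas": [
    [-0.6, 1, 0, 2, 0],
    [-0.6, 1, 0, 2, 0],
    [-0.2, 1, 0, 2, 0],
    [0.0, 1, 0, 2, 0],
    [0.0, 1, 0, 2, 0],
    [0.0, 1, 0, 2, 0],
    [0.0, 1, 0, -20, 0],
    [0.0, 1, 0, -70, 0],
    [0.0, 1, 0, -130, 0],
    [0.0, -40, 0, -180, 0],
    [0.0, -40, 0, -180, 0],
    [0.0, -40, 0, -180, 0]
  ]
}}

```text
time_s: 8.7
position: [0.5169, -0.3208, 0.2228]
tool_rot: [-2.147, -2.293, -0.001]
force: [-0.4, 0.1, -0.2]
width: 0.0426
finger_force: 0.0
```

Run:
```python
from h import *
o,R=axes();print(o['position'].round(4),R.round(3)[:2],o['qpos'].round(2),o['width'])
im,c=shot("wrist"); cv2.imwrite("pics/w4.png",cv2.resize(im[:260,130:390],None,fx=2,fy=2))
im,c=shot("side"); cv2.imwrite("pics/s4.png",im)
# jack geometry from first top picture
im=cv2.imread("pics/top0raw.png"); _,c=shot("top")
m=cv2.inRange(cv2.cvtColor(im,cv2.COLOR_BGR2HSV),(60,60,30),(92,255,255)); m[:160]=0;m[245:]=0;m[:,:170]=0;m[:,295:]=0
m=cv2.morphologyEx(m,cv2.MORPH_OPEN,np.ones((3,3)))
print("plate",rect(c,cv2.findNonZero(m),.02))
h=cv2.cvtColor(im,cv2.COLOR_BGR2HSV)
g=cv2.inRange(h,(50,110,50),(70,255,255)); w=cv2.inRange(h,(0,0,150),(40,70,255)); w[:155]=0;w[180:]=0;w[:,:175]=0;w[:,200:]=0
for q in(g,w):
    p=cv2.findNonZero(q); print(p.reshape(-1,2).mean(0),len(p),ray(c,p.reshape(-1,2).mean(0),.077)[0].round(4))
d=cv2.inRange(h,(0,0,185),(180,60,255)); d[:178]=0;d[228:]=0;d[:,:206]=0;d[:,258:]=0
p=cv2.findNonZero(d); print("disc",len(p),rect(c,p,.03), cv2.minEnclosingCircle((ray(c,p.reshape(-1,2),.03)[:,:2]*1000).astype(np.float32)))
```

```text
[ 0.5169 -0.3208  0.2228] [[-0.066  0.998 -0.   ]
 [ 0.998  0.066  0.001]] [ 0.2   0.53  0.45  1.66 -0.26  1.02  0.8 ] 0.042615881427651284
plate [502.2  71.8 331.4 211.9  83.6]
[279.66153846 177.38461538] 65 [ 0.5778 -0.0799  0.077 ]
[184.60344828 169.60344828] 58 [0.6108 0.2051 0.077 ]
disc 640 [509.5  72.7 139.4 115.9  86. ] ((512.3001708984375, 72.55250549316406), 71.75414276123047)
```

View pics/w4.png

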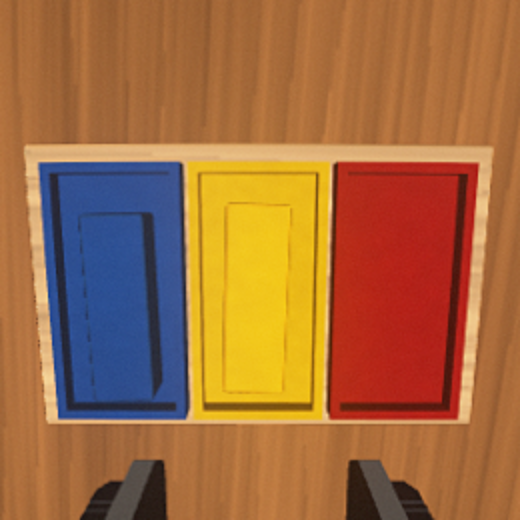

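The bar lies flat inside the yellow tray (crop (258,297)), with the blue and red trays untouched. The jack axis is at (512.5, 72.5) mm and θ ≈ -6.4°, agreed by the disc, the posts (287 mm apart, expected 286) and the bar. The green post is on the -60° side. Next I work out the push.

```bash
cat >> h.py <<'E'
def rel(phi,ys,z,xs=96.,th=-6.4,ax=(512.5,72.5)):
    "tool-frame shift/twist to pusher pose at shoe angle phi(deg), side offset ys"
    o,R=axes(); a=np.radians(th+phi); u=np.array([np.cos(a),np.sin(a)]); n=np.array([-u[1],u[0]])
    P=np.r_[np.array(ax)+xs*u+ys*n,z]-o['position']*1000
    cur=np.degrees(np.arctan2(R[1,0],R[0,0])); tw=-(th+phi+90-cur)
    return np.r_[R.T@P,(tw+180)%360-180].round(1)
E
python3 -c "
from h import *
print(rel(0,75,220))"
```

```text
[448.4 129.8   2.3  10.3]
```

{"op": "arm_command", "data": {
  "deltas": [
    [-1, 448, 130, 0, 10],
    [-1, 448, 130, 0, 10],
    [-1, 448, 130, 0, 10],
    [-1, 448, 130, 0, 10],
    [-1, 448, 130, 0, 10],
    [-1, 448, 130, 0, 10],
    [-1, 448, 130, 0, 10],
    [-1, 448, 130, 0, 10],
    [-1, 448, 130, 0, 10],
    [-1, 448, 130, 0, 10],
    [-1, 448, 130, 0, 10]
  ],
  "squeeze": 40
}}

```text
time_s: 10.22
position: [0.6171, 0.1329, 0.2232]
tool_rot: [2.341, 2.095, -0.001]
force: [-1.1, -0.3, 0.3]
width: -0.0001
finger_force: 0.0
```

Run:
```python
from h import *
o,R=axes();print(o['position'].round(4),o['width'],o['qpos'].round(2))
print(rel(0,75,58))
im,c=shot("top"); cv2.imwrite("pics/t5.png",im)
im,c=shot("wrist"); cv2.imwrite("pics/w5.png",cv2.resize(im,None,fx=1.5,fy=1.5))
```

```text
[0.6171 0.1329 0.2232] -9.815284003534938e-05 [-0.59  0.57  0.5   1.59 -0.3   1.06 -0.11]
[ 3.500e+00 -1.100e+00  1.651e+02  1.000e-01]
```

View pics/w5.png

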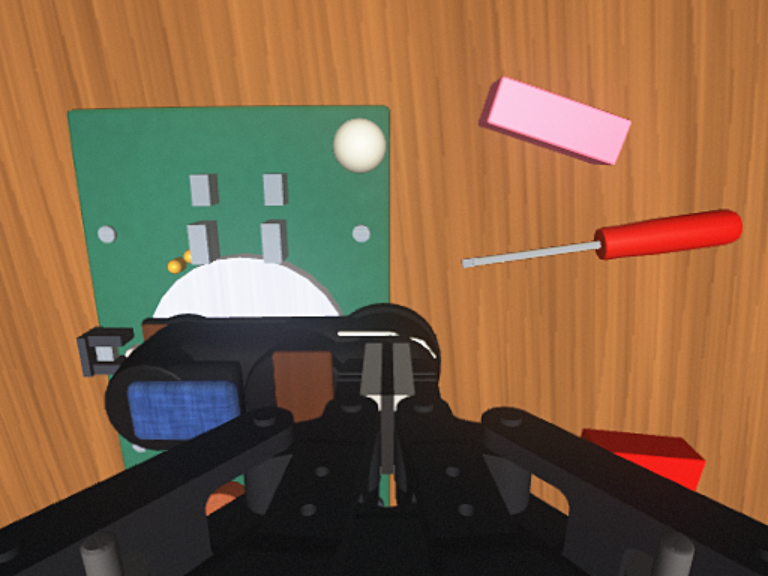

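Wrist view (×1.5): the shoe is still at 0 with its toe at (390,340) and the jack is clear of the bar. The white ball is at (359,145). The closed fingers will land at about (386,265), between the toe and the post.

{"op": "arm_command", "data": {
  "deltas": [
    [-1, 4, -1, 50, 0],
    [-1, 4, -1, 110, 0],
    [-1, 4, -1, 145, 0],
    [-1, 4, -1, 160, 0],
    [-1, 4, -1, 165, 0],
    [-1, 4, -1, 165, 0]
  ]
}}

```text
time_s: 11.08
position: [0.6175, 0.1383, 0.0594]
tool_rot: [2.338, 2.097, 0.002]
force: [0.6, -0.4, 0.4]
width: 0.0001
finger_force: 0.0
```

Run:
```python
from h import *
o,R=axes();print(o['position'].round(4),o['force'])
print(rel(0,49,58))
for p in range(-4,-55,-4):print(p,rel(p,48,58).tolist())
print(rel(-50,48,58))
```

```text
[0.6175 0.1383 0.0594] [ 0.56563001 -0.38308934  0.44598578]
[-28.1  -1.1   1.4   0.2]
-4 [-35.9, 2.0, 1.4, 4.2]
-8 [-43.0, 4.6, 1.4, 8.2]
-12 [-50.2, 6.7, 1.4, 12.2]
-16 [-57.5, 8.3, 1.4, 16.2]
-20 [-64.9, 9.4, 1.4, 20.2]
-24 [-72.4, 10.0, 1.4, 24.2]
-28 [-79.8, 10.0, 1.4, 28.2]
-32 [-87.3, 9.6, 1.4, 32.2]
-36 [-94.7, 8.6, 1.4, 36.2]
-40 [-102.1, 7.1, 1.4, 40.2]
-44 [-109.3, 5.1, 1.4, 44.2]
-48 [-116.4, 2.5, 1.3, 48.2]
-52 [-123.2, -0.5, 1.3, 52.2]
[-119.8    1.1    1.3   50.2]
```

{"op": "arm_command", "data": {
  "deltas": [
    [-1, -15, 0, 1, 0],
    [-1, -28, -1, 1, 0],
    [-1, -36, 2, 1, 4],
    [-1, -43, 5, 1, 8],
    [-1, -50, 7, 1, 12],
    [-1, -57, 8, 1, 16],
    [-1, -65, 9, 1, 20],
    [-1, -72, 10, 1, 24],
    [-1, -80, 10, 1, 28],
    [-1, -87, 10, 1, 32],
    [-1, -95, 9, 1, 36],
    [-1, -102, 7, 1, 40],
    [-1, -109, 5, 1, 44],
    [-1, -116, 2, 1, 48],
    [-1, -116, 2, 1, 48]
  ]
}}

```text
time_s: 12.95
position: [0.6059, 0.0213, 0.0578]
tool_rot: [2.99, 0.963, 0.0]
force: [0.2, 0.2, 1.0]
width: -0.0001
finger_force: 0.0
```

Run:
```python
from h import *
o,R=axes();print(o['position'].round(4),o['force'].round(1),o['qpos'].round(2))
for p in range(-48,-64,-1):print(p,rel(p,48,58).tolist())
im,c=shot("top"); cv2.imwrite("pics/t6.png",cv2.resize(im[140:270,150:320],None,fx=4,fy=4,interpolation=cv2.INTER_CUBIC))
```

```text
[0.6059 0.0213 0.0578] [0.2 0.2 1. ] [-0.47  0.77  0.61  1.83 -0.63  0.74 -0.46]
-48 [1.8, 0.0, -0.2, 0.1]
-49 [0.1, 0.8, -0.2, 1.1]
-50 [-1.6, 1.6, -0.2, 2.1]
-51 [-3.3, 2.4, -0.2, 3.1]
-52 [-5.0, 3.1, -0.2, 4.1]
-53 [-6.7, 3.8, -0.2, 5.1]
-54 [-8.5, 4.5, -0.2, 6.1]
-55 [-10.2, 5.1, -0.2, 7.1]
-56 [-12.0, 5.8, -0.2, 8.1]
-57 [-13.8, 6.3, -0.2, 9.1]
-58 [-15.6, 6.9, -0.2, 10.1]
-59 [-17.4, 7.4, -0.2, 11.1]
-60 [-19.2, 7.9, -0.2, 12.1]
-61 [-21.0, 8.3, -0.2, 13.1]
-62 [-22.8, 8.7, -0.2, 14.1]
-63 [-24.7, 9.1, -0.2, 15.1]
```

View pics/t6.png

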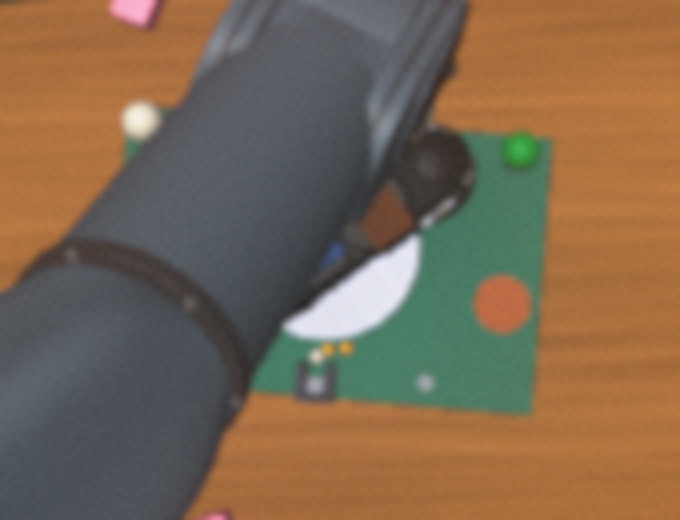

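Crop of the top view (×4): the toe at (440,170) has turned about 49° towards the green ball at (520,150), and the wax at (503,304) is clear. I push slowly over the pin.

{"op": "arm_command", "data": {
  "deltas": [
    [-1, -1.5, 1.5, 0, 2],
    [-1, -3, 2.5, 0, 3],
    [-1, -5, 3, 0, 4],
    [-1, -6.5, 4, 0, 5],
    [-1, -8.5, 4.5, 0, 6],
    [-1, -10, 5, 0, 7],
    [-1, -12, 6, 0, 8],
    [-1, -12, 6, 0, 8]
  ]
}}

```text
time_s: 14.0
position: [0.5993, 0.0103, 0.0572]
tool_rot: [3.05, 0.753, -0.002]
force: [0.4, 0.8, 0.3]
width: -0.0
finger_force: 0.0
```

Run:
```python
from h import *
o,R=axes();print(o['position'].round(4),o['force'].round(1))
for p in range(-56,-63,-1):print(p,rel(p,48,58).tolist())
im,c=shot("top"); cv2.imwrite("pics/t7.png",cv2.resize(im[140:270,150:320],None,fx=4,fy=4,interpolation=cv2.INTER_CUBIC))
```

```text
[0.5993 0.0103 0.0572] [0.4 0.8 0.3]
-56 [-0.1, 0.7, -0.8, 0.1]
-57 [-1.8, 1.5, -0.8, 1.1]
-58 [-3.5, 2.3, -0.8, 2.1]
-59 [-5.2, 3.1, -0.8, 3.1]
-60 [-7.0, 3.8, -0.8, 4.1]
-61 [-8.7, 4.5, -0.8, 5.1]
-62 [-10.4, 5.2, -0.8, 6.1]
```

{"op": "arm_command", "data": {
  "deltas": [
    [-1, -1, 1, 0, 0.5],
    [-1, -2, 1.5, 0, 1],
    [-1, -2, 1.5, 0, 1],
    [-1, -3.5, 2.3, 0, 2],
    [-1, -3.5, 2.3, 0, 2]
  ]
}}

```text
time_s: 14.68
position: [0.5979, 0.0072, 0.0573]
tool_rot: [3.062, 0.7, -0.0]
force: [-0.3, -0.6, -0.6]
width: -0.0
finger_force: 0.0
```

Run:
```python
from h import *
o,R=axes();print(o['position'].round(4),o['force'].round(1))
for p in range(-57,-62,-1):print(p,rel(p,48,58).tolist())
im,c=shot("top"); cv2.imwrite("pics/t8.png",cv2.resize(im[140:270,150:320],None,fx=4,fy=4,interpolation=cv2.INTER_CUBIC))
```

```text
[0.5979 0.0072 0.0573] [-0.3 -0.6 -0.6]
-57 [0.9, -0.6, -0.7, -0.8]
-58 [-0.8, 0.2, -0.7, 0.2]
-59 [-2.4, 1.1, -0.7, 1.2]
-60 [-4.1, 1.9, -0.7, 2.2]
-61 [-5.9, 2.6, -0.7, 3.2]
```

View pics/t8.png

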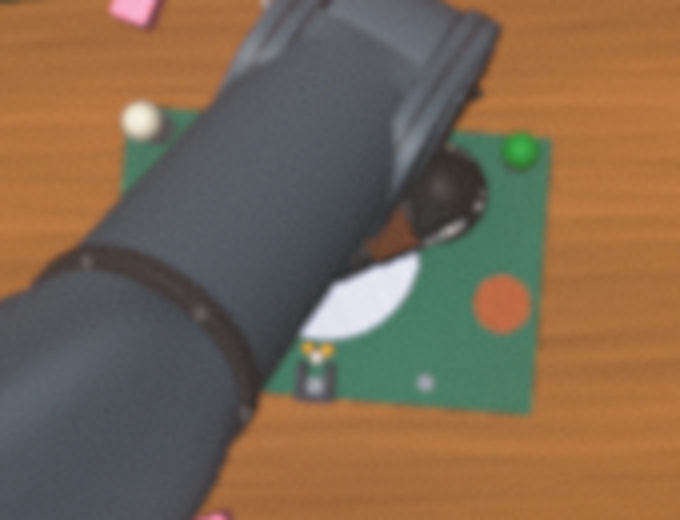

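Crop (×4): the two gold pins at (307,349) and (328,350) now straddle the detent plunger at (318,358). I back off and check.

{"op": "arm_command", "data": {
  "deltas": [
    [-1, 10, 0, 0, 0],
    [-1, 25, 0, 0, 0],
    [-1, 30, 0, -30, 0],
    [-1, 30, 0, -90, 0],
    [-1, 30, 0, -150, 0],
    [-1, 30, 0, -170, 0],
    [-1, 90, -60, -170, 0],
    [-1, 60, -130, -170, 0],
    [-1, 30, -200, -170, 0],
    [-1, 30, -260, -170, 0],
    [-1, 30, -260, -170, 0],
    [-1, 30, -260, -170, 0]
  ]
}}

```text
time_s: 16.23
position: [0.5106, 0.2587, 0.2271]
tool_rot: [-3.059, -0.711, 0.001]
force: [0.9, -1.0, 0.6]
width: 0.0002
finger_force: 0.0
```

Run:
```python
from h import *
o,R=axes();print(o['time_s'],o['position'].round(4),o['force'].round(1))
im,c=shot("top"); a=cv2.resize(im[140:250,150:400],None,fx=3,fy=3,interpolation=cv2.INTER_CUBIC)
s,cs=shot("side"); b=cv2.resize(s[120:330,180:345],None,fx=1.5,fy=1.5,interpolation=cv2.INTER_CUBIC)[:,:250]
cv2.imwrite("pics/t9.png",a); cv2.imwrite("pics/s9.png",b)
h=cv2.cvtColor(im,cv2.COLOR_BGR2HSV)
# brown/blue shoe parts and dark pixels of toe
m=cv2.inRange(h,(0,0,0),(180,255,75)); m[:165]=0;m[235:]=0;m[:,:200]=0;m[:,280:]=0
cs_=sorted(cv2.findContours(m,0,1)[0],key=cv2.contourArea)[-1]
print(cv2.boundingRect(cs_)); P=ray(c,cs_.reshape(-1,2),.066)[:,:2]*1000
d=P-[512.5,72.5]; r=np.hypot(*d.T); i=r.argmax(); print("tip",P[i],r[i],np.degrees(np.arctan2(d[i,1],d[i,0])))
g=cv2.findNonZero(cv2.inRange(h,(50,110,50),(70,255,255))).reshape(-1,2).mean(0);G=ray(c,g,.077)[0][:2]*1000-[512.5,72.5];print("post",np.degrees(np.arctan2(G[1],G[0])))
```

```text
16.225 [0.5106 0.2587 0.2271] [ 0.9 -1.   0.6]
(247, 176, 24, 24)
tip [562.68178056 -50.72117678] 133.04762120401006 -67.84140695730704
post -66.79470464018927
```

View pics/t9.png

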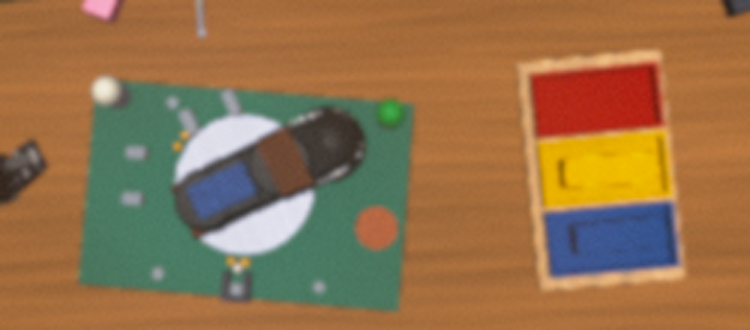

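Top crop (×3): the toe at (350,140) points at the green ball at (390,112). Toe bearing is -67.8° and the post's is -66.8°, well inside the ±5° between the pins. The detent is seated at (237,265), the yellow bar is in the yellow tray at (605,172), and the bystanders in the crop (wax, trays, posts) look unmoved.

```bash
python3 -c "
from rig import order; print(order.job_done())"
```

```text
the job is handed in; nothing more can be done
None
```

The job is handed in at about 16 s of the 64 s allowed: the yellow bar lies flat in the yellow tray, and the shoe's toe points at the green-topped post (within about 1° in the last picture) with the turntable's detent seated.

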